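Unlatch the filter cover and push it off its seat

TASK

Open the filter box, the one with the louvred cover, for a filter change: press its snap tab down until the cover springs free, then push the cover along its rails away from the tab until the filter opening is completely uncovered, and leave the cover lying flat on the box's parking deck. Only press and push with the fingertips: do not grip or lift the cover. Leave the box with the plain cover shut, its tab unpressed, and do not shift the things standing around.

Things in the scene. Friction and masses are not known exactly. Their poses are not given: they have to be found in the camera images.
- filter_box: Filter box: its cover has five louvre bars; two brass hose barbs at the far end. Fixed, 244 (x) x 100 (y) mm. Origin: centre of its underside; z up; +x runs away from the robot, from snap tab to parking deck. Seat and deck: one level, 45 mm up. Rails 10.5 mm high along both sides, lips over the seat. Spring housings 9 mm high at x -84 to -72, y +-(19 to 33) mm.
- filter_tab (a joint): Travel of the filter box's snap tab in m: 0 up, grows as it is pressed straight down, stop at 0.008. Sprung: 2.4 N to start, 4.8 N at the stop; from about 0.005 the cover is free. It comes back up when let go.
- filter_tab_top (a point): Centre of the top of the filter box's snap tab, a black thumb pad 28 (x) x 30 (y) mm, at (-104, 0, 57) mm of the box; 49 mm above the worktop when fully pressed. Axes as the box's.
- filter_cover: Louvred cover of the filter box. Loose, grey, 70 g, plate 72 x 72 x 6 mm plus a 30 mm wide tongue reaching 17 mm further to -x. Origin: centre of the plate's underside, seated at about (-25, 0, 45) mm of the box; axes as the box's. The tab's tooth locks it; once freed, springs shove it 14 mm in +x. Then it slides freely in +x (under 1 N) up to the end stop.
- filter_rib (a point): Middle of the -x face of the push rib on the louvred cover: upright, 52 mm wide (y), 8 mm thick, at the plate's -x edge, from 6 to 24 mm above the cover's underside; this point is 36 mm to -x of the cover's origin and 16 mm above its underside. Pushed here in +x the cover slides. Axes as the cover's.
- filter_rib_back: Far (+x) face and the two ends of the same push rib on the louvred cover, part of the cover; its origin is the cover's. A finger presses here only when the rib is gripped, which is not wanted.
- microscope: The big inverted microscope, fixed at the left of the worktop (y above about 0.38, x above about 0.33), far taller than the work: swing the arm clear of it. Origin: centre of its foot.
- filter_opening (a point): Centre of the filter opening at seat level, at (-25, 0, 45) mm of the filter box. The opening is 58 (x) x 56 (y) mm. It is wholly clear, of the tongue too, when the cover's origin is past x = +57 mm of the box. Axes as the box's.
- filter_stop (a point): Foot of the end stop's inner face, at (112, 0, 45) mm of the filter box; the stop is 10.5 mm high. The cover's +x edge (36 mm ahead of its origin) meets it when the cover's origin is at x = +76 mm of the box. Axes as the box's.
- terminal_box: Terminal box, a bystander of like build: plain cover, three black glands at the far end. Fixed, 244 (x) x 100 (y) mm. Origin: centre of its underside; z up; +x runs away from the robot, from snap tab to parking deck. Seat and deck: one level, 45 mm up. Rails 10.5 mm high along both sides, lips over the seat. Spring housings 9 mm high at x -84 to -72, y +-(19 to 33) mm.
- terminal_tab (a joint): Travel of the terminal box's snap tab in m: 0 up, grows as it is pressed straight down, stop at 0.008. Sprung: 2.4 N to start, 4.8 N at the stop; from about 0.005 the cover is free. It comes back up when let go.
- terminal_tab_top (a point): Centre of the top of the terminal box's snap tab, a black thumb pad 28 (x) x 30 (y) mm, at (-104, 0, 57) mm of the box; 49 mm above the worktop when fully pressed. Axes as the box's.
- terminal_cover: Plain smooth cover of the terminal box, of the same build as the louvred one. Origin: centre of its plate's underside. It must stay shut.
- objective_case: Upright round jar with a black cap, 36 mm across, 54 mm high, loose, between the two boxes. Origin: centre of its underside. A bystander.
- dish_a: Clear flat culture dish, 58 mm across, 15 mm high, loose, at the left. Origin: centre of its underside. A bystander.
- usb_stick: Black USB stick, 51 x 18 x 9 mm, loose, at the front left. Origin: centre of its underside. A bystander.
- cap_box: White oblong box, 85 x 30 x 19 mm, loose, at the right. Origin: centre of its underside. A bystander.
- forceps_a: Steel forceps, 119 mm long, loose, at the right. Origin: centre of its underside. A bystander.
Things that resemble listed ones, but are neither listed nor needed, are in the scene too. Leave any blue or purple look-alike of the filter_cover alone.

How it is judged:
On the way, in this order (a step that is already met when the one before it is completed fails the run):
1. the filter box's snap tab is pressed in and its cover springs free (value of joint filter_tab above 0.004 m and x of filter_cover in the frame of filter_box above -0.021 m).
2. the cover has been pushed clear of the filter opening (x of filter_cover in the frame of filter_box above 0.057 m and z of filter_cover in the frame of filter_box between 0.041 and 0.049 m and y of filter_cover in the frame of filter_box between -0.008 and 0.008 m and angle between filter_cover's own z axis and vertical below 0.08 rad), for 0.2 s.
At the end, for the whole second after the job is handed in: The louvred cover lies flat (within 0.08 rad) and at rest on the deck between the rails, its origin past x = +57 mm of the filter box (opening wholly uncovered), the tab is up again (within 2 mm), the plain cover is within 6 mm of its start with its tab up, and no bystander has moved 20 mm (all of step 2 and linear speed of filter_cover below 0.01 m/s and value of joint each of filter_tab, terminal_tab below 0.002 m and distance of terminal_cover from where it was at the start of the episode below 0.006 m and distance of each of objective_case, dish_a, usb_stick, cap_box, forceps_a from where it was at the start of the episode below 0.02 m); the robot touches nothing.
It fails at once if the louvred cover is lifted more than 10 mm off its level, or tipped by more than 0.3 rad (z of filter_cover in the frame of filter_box above 0.055 m or angle between filter_cover's own z axis and vertical above 0.3 rad).
It fails at once if the louvred cover is gripped by its rib (a finger presses on the rib's back or ends with over 3 N) (contact force between the fingers and filter_rib_back above 3 N).
It fails at once if the tab of the terminal box is pressed by more than 3 mm, or its plain cover shifts by more than 6 mm (value of joint terminal_tab above 0.003 m or distance of terminal_cover from where it was at the start of the episode above 0.006 m).
It fails at once if a bystander is shifted by more than 20 mm (distance of any of objective_case, dish_a, usb_stick, cap_box, forceps_a from where it was at the start of the episode above 0.02 m).
It also fails if it takes over 40 s, if anything falls off the work surface, if the arm or the gripper's body presses on something with over 40 N, if the wrist force passes 120 N, or if a joint passes its speed limit or range.

ROBOT

A 7-joint arm with a two-finger parallel gripper is mounted at the origin on a cart in front of the work surface, level with it; the furniture and walls round the work are solid. World frame = base frame: x ahead of the robot, y to its left, z up, the work surface at z = 0. Lengths are in m, angles in rad, forces in N, time in s.
With the tool pointing down it reaches from about 0.4 to 0.85 m from the base axis. Payload 4.5 kg.
Tool frame: the origin (TCP) lies on the centre line of the jaws, within the pads' length; the fingertips stand 19 mm ahead of it and the grasp point (between the pads) is the TCP; z points along the fingers, y is the line along which they close (so a half turn about z gives the same grasp; the last joint's range is limited). The gripper opens to 88 mm and grips with 3 to 60 N. Pads are 18 mm wide; open, the fingers measure 123 mm over their backs; the gripper's body (75 mm by 187 mm) begins 45 mm behind the grasp point.
Start: joints at [-1.1, 0.689, -0.195, 1.565, 0.157, 0.902, -0.215], TCP at [0.264, 0.566, 0.258] pointing down, gripper open.
Joint ranges: [-3.01, 3.01], [-0.46, 2.08], [-1.47, 1.51], [0.13, 2.56], [-1, 4.14], [0.04, 2.09], [-2.66, 2.66]. Speed limits (rad/s): [2.57, 2.57, 3.14, 3.14, 3.14, 3.14, 3.14].

INTERFACE

Orientations are given as a unit quaternion [w, x, y, z].
In Python, from workcell import env gives the robot as it stands.
- The arm moves only by the tool drive_tool, never from a script. Its argument "targets" is a list of rows, each a list of 7 numbers: the shift along the tool's x, y, z in parts of the range, where 1.0 means 0.75 m, then the turn, a rotation vector about the tool's x, y, z in fractions of the full range, 1 being 90 degrees, then the closure, from 0 (fully open) to 1 (shut). A call has 1 to 5 rows; each row is the pose to reach, as a shift and turn from the pose commanded when the call began, along the tool's axes at that moment; what a row does not reach only later rows make up. A row lasts 1/10 s, in which the tool goes at most 50 mm and 8.59 degrees, less where a joint would pass 70% of its speed; a pose out of reach is approached as far as the arm can. Shift and turn numbers lie between -1 and 1, and a call with a number outside is refused. A call with a gripper value outside its range is refused whole. The fingers move at their own pace and stop on an object; "newtons" is the grip in N (left out, the last holds). Time passes only in rows, so rows that repeat a pose let the fingers close. It gives the time, the measured TCP pose, the force, the opening and the grip force at its end, in the units of the state.
- env.sense(): the state, without advancing time (a new reading comes with each control period).
- env.camera(name): name is "scene" or "top" or "wrist"; returns the picture (480x640x3 uint8, red, green, blue); there is no depth.
- env.camera_model(name): a dict with "fx", "fy", "cx", "cy" (pixels), "R" (3x3) and "t" (3): a world point X has camera coordinates R X + t. Camera axes: x right, y down, z forward; pixel columns grow to the right and rows downward; lengths in m; the calibration is good to about 2 mm. A picture is of the moment at which its call begins: read the wrist's pose just before it. camera_model takes no time and is no camera call; for the wrist camera it gives the pose at the moment of the call.
- env.finish_job(): hands the job in; it is judged then, once.
The state is a dict: "time": time; "joints": joint angles; "qvel": joint speeds; "joint_efforts": joint torques, N m; "position": TCP position; "ee_rot": TCP orientation; "wrist_force": force on the tool from outside, world axes, zero at the start; "wrist_torque": the same for the moment, N m; "grip_width": opening from 0.0 (shut) to 1.0 (fully open); "grip_force": force on a finger pad.
Only numpy, scipy, OpenCV 4.12 (cv2) and the standard library are available. Lean on these libraries where they do the work, as an engineer would, in place of code of your own. Each camera call takes 0.05 s, during which the arm holds its last target. There are 200 camera calls.

## Working session

There is one attempt and no reset: what is moved stays moved. The work goes in short steps, Python scripts to look and compute and a tool call to move; the robot and the scene stay as the last step left them, time stands still between calls to the robot, and variables do not carry over. Pictures are saved under pics/ and viewed, at most 10 in all, crops included, and the job is handed in when it is done.

Besides the shell and the picture viewer there is one more tool, called in YAML: its name, and indented under it one key for each argument. drive_tool: Moves the arm, as the interface text tells. Its arguments: {"type":"object","properties":{"targets":{"type":"array","items":{"type":"array","items":{"type":"number"}}},"newtons":{"type":"number"}},"required":["targets"]}

```bash
mkdir -p pics; python3 - <<'E'
from workcell import env
import cv2
s=env.sense(); print(s)
for n in("top","scene"):
    m=env.camera_model(n); print(n,m)
    cv2.imwrite(f"pics/{n}0.png",env.camera(n)[:,:,::-1])
E
```

```text
{'time': 0.0, 'joints': array([-1.10024936,  0.68997161, -0.19449106,  1.56638506,  0.15732836,
        0.90249227, -0.21512546]), 'qvel': array([-1.91128681e-03,  8.78390857e-04,  8.17674119e-04,  1.68327054e-04,
        5.62059709e-04, -7.88694028e-04, -2.98862980e-05]), 'joint_efforts': array([ 3.67254179e-04, -5.27579927e+01, -1.26674037e+00, -1.53432155e+01,
       -5.25677903e-02,  6.60976366e-03,  1.74684319e-04]), 'position': array([0.26417152, 0.56574587, 0.25690622]), 'ee_rot': array([-1.15966035e-04,  2.16610737e-01,  9.76257610e-01, -9.24308152e-04]), 'wrist_force': array([ 0.65143582,  0.02056413, -0.34550042]), 'wrist_torque': array([-0.03637983, -0.00548272, -0.01039175]), 'grip_force': 0.0, 'grip_width': 0.9964590471973036}
top {'fx': 482.1549434883354, 'fy': 482.1549434883354, 'cx': 318.4118970509238, 'cy': 231.17231029912168, 'R': array([[ 0.02619215, -0.99926832,  0.02787124],
       [-0.98833584, -0.03006959, -0.14929197],
       [ 0.15002081, -0.02363587, -0.98840027]]), 't': array([0.0685529 , 0.54345256, 1.22610096])}
scene {'fx': 595.2910338152574, 'fy': 595.2910338152574, 'cx': 312.78638723574613, 'cy': 233.42184075189667, 'R': array([[ 0.54867989, -0.83586247,  0.01686172],
       [-0.4857077 , -0.3351162 , -0.80733213],
       [ 0.68046926,  0.43477704, -0.58985635]]), 't': array([-0.22841312,  0.33908282,  1.16788145])}
```

View pics/top0.png

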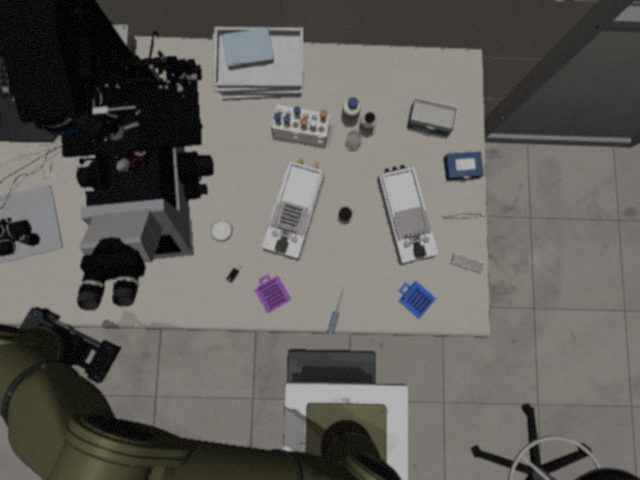

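View pics/scene0.png

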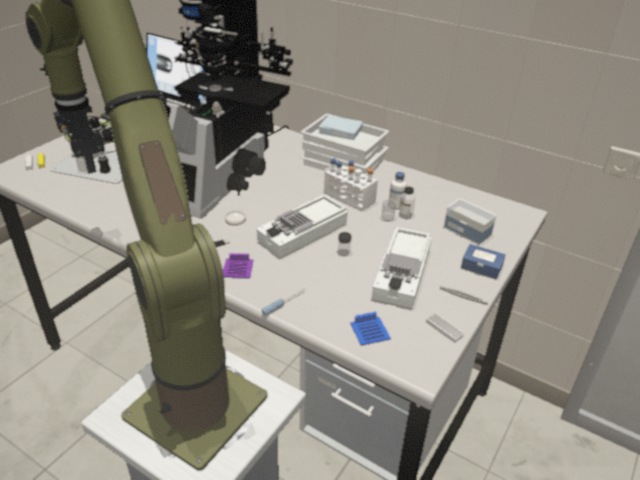

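The top view shows the filter box (louvres) around (293,210), its black tab near (282,243) and its barbs near (307,163). The terminal box is at (407,215) and the jar at (345,214). In the scene view the filter box is near (303,223). I'll measure it next.

```bash
cat > h.py <<'E'
import numpy as np, cv2
def ray(m,p):
    R=np.array(m["R"]);t=np.array(m["t"])
    d=R.T@np.array([(p[0]-m["cx"])/m["fx"],(p[1]-m["cy"])/m["fy"],1.]); return -R.T@t,d/np.linalg.norm(d)
def onz(m,p,z):
    o,d=ray(m,p); return o+d*(z-o[2])/d[2]
def tri(m1,p1,m2,p2):
    a,d=ray(m1,p1);b,e=ray(m2,p2)
    s=np.linalg.lstsq(np.c_[d,-e],b-a,rcond=None)[0]; P=a+s[0]*d;Q=b+s[1]*e
    return (P+Q)/2,np.linalg.norm(P-Q)
def proj(m,X):
    c=np.array(m["R"])@X+m["t"]; return np.array([m["fx"]*c[0]/c[2]+m["cx"],m["fy"]*c[1]/c[2]+m["cy"]])
E
python3 - <<'E'
from h import *
from workcell import env
t=cv2.imread("pics/top0.png");s=cv2.imread("pics/scene0.png")
c1=cv2.resize(t[150:270,250:340],None,fx=5,fy=5,interpolation=cv2.INTER_CUBIC)[:, :390]
c1=cv2.resize(t[155:265,255:330],None,fx=5,fy=5,interpolation=cv2.INTER_CUBIC)
c2=cv2.resize(s[185:260,250:355],None,fx=4,fy=4,interpolation=cv2.INTER_CUBIC)
o=np.zeros((560,800,3),np.uint8);o[:550,:375]=c1;o[:300,378:378+420]=c2[:,:420]
cv2.imwrite("pics/crop0.png",o)
mt=env.camera_model("top")
# bright body mask in top
g=cv2.cvtColor(t,cv2.COLOR_BGR2GRAY)
print(g[210:214,240:350:6])
for th in (60,80):
  n,l,st,ce=cv2.connectedComponentsWithStats((g[155:265,255:330]<th).astype(np.uint8))
  for i in range(1,n):
    if st[i,4]>8: print(th,st[i],ce[i]+[255,155],onz(mt,ce[i]+[255,155],.057))
E
```

```text
[[146 147 144 145 145 146 131 125  78  89  83 123 134 144 146 145 147  26
   22]
 [145 145 143 142 144 142 135 115  85  85 104 125 120 146 145 147 146  28
   30]
 [145 148 141 145 146 147 134 110 104  74 105 129 121 145 147 143 145  26
   24]
 [145 145 142 142 143 146 131 104 102  92  89 131 116 142 144 143 148  25
   23]]
60 [21 82 11 15 97] [281.53608247 244.67010309] [0.50069044 0.17827358 0.057     ]
80 [33 51  9  3 12] [291.83333333 207.        ] [0.6002523  0.15522136 0.057     ]
80 [30 58 13  5 18] [290.83333333 215.38888889] [0.57797125 0.15705072 0.057     ]
80 [ 21  81  12  17 131] [281.64122137 244.69465649] [0.50063485 0.17800124 0.057     ]
```

View pics/crop0.png

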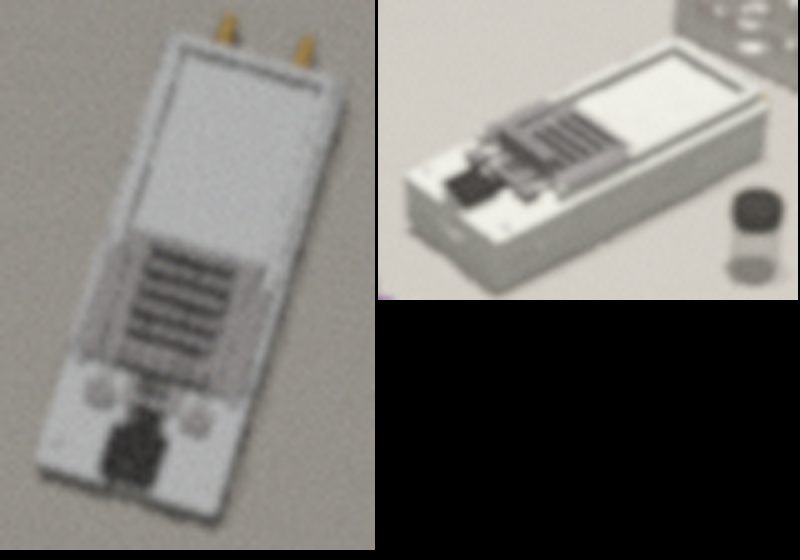

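The crop shows the filter box's top-face corners (crop px) in the top view at about (38,465), (213,520), (343,85), (170,38), with the tab pad at (134,452). In the scene view the corners are (405,180), (497,240), (768,103), (675,38), with the pad at (474,187).

```bash
python3 - <<'E'
from h import *
from workcell import env
from scipy.spatial.transform import Rotation as Ro
mt=env.camera_model("top");ms=env.camera_model("scene")
T=np.array([(38,465),(213,520),(343,85),(170,38),(134,453)])/5+[255,155]
S=(np.array([(405,180),(497,240),(768,103),(675,38),(474,187)])-[378,0])/4+[250,185]
P=[]
for a,b in zip(T,S):
    p,e=tri(mt,a,ms,b);P.append(p);print(p.round(4),round(e,4),onz(mt,a,.0555).round(4),onz(ms,b,.0555).round(4))
P=np.array(P)
for Q in(P[:4],np.array([onz(mt,a,.0555) for a in T[:4]])):
  d=(Q[2]+Q[3]-Q[0]-Q[1])[:2]/2; c=Q.mean(0); y=np.arctan2(d[1],d[0]); u=np.array([np.cos(y),np.sin(y)])
  print("yaw",np.degrees(y),"len",np.linalg.norm(d),"c",c,"tab",c[:2]-.104*u,"rib",c[:2]-.061*u)
s=env.sense();q=s["ee_rot"];R=Ro.from_quat(q[[1,2,3,0]]).as_matrix();print(R.round(3), s["position"])
print(env.camera_model("wrist"))
E
```

```text
[0.4924 0.2282 0.0403] 0.0005 [0.4908 0.2266 0.0555] [0.4759 0.2151 0.0555]
[0.4664 0.1354 0.0466] 0.0015 [0.4651 0.1358 0.0555] [0.4575 0.1279 0.0555]
[0.7008 0.0737 0.0455] 0.0018 [0.6974 0.0747 0.0555] [0.6884 0.0659 0.0555]
[0.7217 0.1651 0.0545] 0.0046 [0.7199 0.1669 0.0555] [0.7221 0.1627 0.0555]
[0.4993 0.1774 0.0513] 0.0011 [0.4985 0.1776 0.0555] [0.4951 0.1735 0.0555]
yaw -15.061024566659757 len 0.24012896652212065 c [0.59529884 0.15058657 0.04672128] tab [0.49487128 0.17761073] rib [0.53639421 0.16643728]
yaw -14.67286095594572 len 0.23850569841202005 c [0.59330626 0.15099895 0.0555    ] tab [0.49269792 0.17734213] rib [0.5342956  0.16645024]
[[-0.906  0.423 -0.001]
 [ 0.423  0.906 -0.002]
 [-0.    -0.002 -1.   ]] [0.26424286 0.56580099 0.25699742]
{'fx': 370.98449803273155, 'fy': 370.98449803273155, 'cx': 325.48335615574155, 'cy': 236.96675104401996, 'R': array([[ 0.42351715,  0.90588667, -0.00160215],
       [ 0.87596317, -0.4090753 ,  0.25562849],
       [ 0.23091504, -0.10966647, -0.96677376]]), 't': array([-0.6243102 , -0.03417887,  0.38849664])}
```

The manual's scale: shifts go in shares of 0.75 m and turns go in shares of 90 degrees. Converting my numbers, -0.19 m / 0.75 = -0.2533, -0.111 m / 0.75 = -0.148.

drive_tool:
  targets:
    - [-0.016, -0.0493, 0, 0, 0, 0, 1]
    - [-0.032, -0.0987, 0, 0, 0, 0, 1]
    - [-0.048, -0.148, 0, 0, 0, 0, 1]
    - [-0.0827, -0.2, 0, 0, 0, 0, 1]
    - [-0.1173, -0.2533, 0, 0, 0, 0, 1]
  newtons: 10

```text
time: 0.6
position: [0.2634, 0.3554, 0.2576]
ee_rot: [-0.0, 0.216, 0.976, -0.0]
wrist_force: [0.9, -0.8, -0.2]
grip_width: 0.572
grip_force: 0.0
```

Converted, -0.22 m / 0.75 = -0.2933, -0.172 m / 0.75 = -0.2293, -10 degrees / 90 = -0.1111.

drive_tool:
  targets:
    - [-0.0347, -0.052, 0, 0, 0, 0, 1]
    - [-0.1, -0.0627, 0, 0, 0, -0.0333, 1]
    - [-0.164, -0.0733, 0, 0, 0, -0.0667, 1]
    - [-0.2293, -0.0827, 0, 0, 0, -0.1, 1]
    - [-0.2933, -0.0933, 0, 0, 0, -0.1111, 1]

```text
time: 1.1
position: [0.435, 0.199, 0.2577]
ee_rot: [-0.0, 0.13, 0.992, 0.0]
wrist_force: [0.4, 0.6, -0.3]
grip_width: 0.115
grip_force: 0.0
```

```bash
python3 - <<'E'
from h import *
from workcell import env
import json
s=env.sense();m=env.camera_model("wrist")
cv2.imwrite("pics/w1.png",env.camera("wrist")[:,:,::-1])
s2=env.sense();print(s2["position"],s2["ee_rot"],s2["time"],s2["wrist_force"])
m=env.camera_model("wrist")
json.dump({k:np.array(v).tolist() for k,v in m.items()},open("w1.json","w"))
cv2.imwrite("pics/w1.png",env.camera("wrist")[:,:,::-1])
E
```

```text
[0.44257467 0.19205759 0.25747738] [ 0.00307208  0.13647441  0.99063797 -0.00130922] 1.15 [ 5.9989666  -3.21325522  0.30286492]
```

View pics/w1.png

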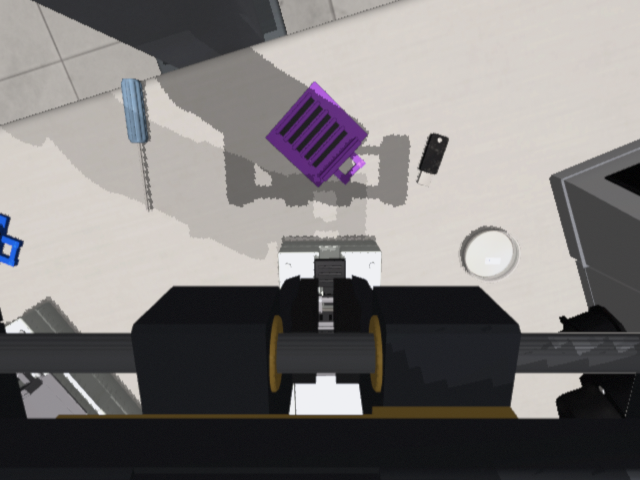

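The wrist view (image up = toward the robot) shows the box's near end at rows 240–285, with the tab pad near (330,268) partly hidden by the fingers. I'll back off along tool +x for a clear measurement.

Converted, 0.075 m / 0.75 = 0.1, 0.04 m / 0.75 = 0.0533.

drive_tool:
  targets:
    - [0.0533, 0, 0, 0, 0, 0, 1]
    - [0.1, 0, 0, 0, 0, 0, 1]
    - [0.1, 0, 0, 0, 0, 0, 1]
    - [0.1, 0, 0, 0, 0, 0, 1]

```text
time: 1.6
position: [0.3603, 0.2204, 0.2578]
ee_rot: [-0.0, 0.13, 0.992, -0.0]
wrist_force: [0.7, -0.7, 0.1]
grip_width: 0.01
grip_force: 0.0
```

```bash
python3 - <<'E'
from h import *
from workcell import env
import json
s=env.sense();m=env.camera_model("wrist");im=env.camera("wrist")[:,:,::-1]
print(s["position"],s["ee_rot"],s["time"])
json.dump({k:np.array(v).tolist() for k,v in m.items()},open("w2.json","w"))
cv2.imwrite("pics/w2.png",im)
a=proj(m,np.array([.497,.1775,.057]));print(a)
x,y=(a-[100,75]).astype(int);x=max(x,0);y=max(y,0)
print(x,y)
cv2.imwrite("pics/w2c.png",cv2.resize(im[y:y+150,x:x+200],None,fx=4,fy=4,interpolation=cv2.INTER_CUBIC))
E
```

```text
[0.36026224 0.22037545 0.25779344] [-4.58904454e-05  1.29603896e-01  9.91565845e-01 -5.60879062e-05] 1.6
[318.90543926 355.95623441]
218 280
```

View pics/w2c.png

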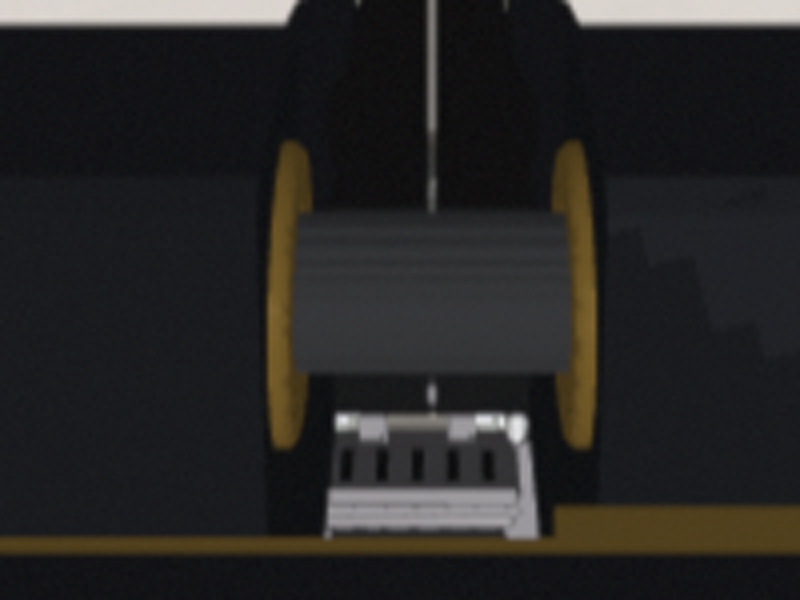

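That went the wrong way: the fingers hide the tab, because the camera sees the robot side of the gripper. I'll move forward over the box instead.

Converted, -0.2 m / 0.75 = -0.2667, -0.15 m / 0.75 = -0.2.

drive_tool:
  targets:
    - [-0.0667, 0, 0, 0, 0, 0, 1]
    - [-0.1333, 0, 0, 0, 0, 0, 1]
    - [-0.2, 0, 0, 0, 0, 0, 1]
    - [-0.2667, 0, 0, 0, 0, 0, 1]
    - [-0.2667, 0, 0, 0, 0, 0, 1]

```text
time: 2.15
position: [0.5618, 0.1632, 0.257]
ee_rot: [0.003, 0.136, 0.991, -0.0]
wrist_force: [-0.2, -0.9, -0.3]
grip_width: 0.009
grip_force: 0.0
```

drive_tool:
  targets:
    - [0, 0, 0, 0, 0, 0, 1]
    - [0, 0, 0, 0, 0, 0, 1]

```text
time: 2.35
position: [0.5531, 0.1685, 0.2574]
ee_rot: [-0.001, 0.13, 0.991, -0.0]
wrist_force: [-0.1, 0.5, -0.4]
grip_width: 0.005
grip_force: 0.0
```

```bash
python3 - <<'E'
from h import *
from workcell import env
import json
s=env.sense();m=env.camera_model("wrist");im=env.camera("wrist")[:,:,::-1]
print(s["position"],s["ee_rot"],s["time"])
json.dump({k:np.array(v).tolist() for k,v in m.items()},open("w3.json","w"))
cv2.imwrite("pics/w3.png",im)
a=proj(m,np.array([.497,.1775,.057]));print(a)
x,y=(a-[100,75]).astype(int);x=max(x,0);y=max(y,0)
print(x,y)
cv2.imwrite("pics/w3c.png",cv2.resize(im[y:y+150,x:x+200],None,fx=4,fy=4,interpolation=cv2.INTER_CUBIC))
E
```

```text
[0.55308456 0.16845605 0.25737949] [-8.10957521e-04  1.30317421e-01  9.91471992e-01 -3.85642424e-05] 2.35
[318.41132767 150.59597737]
218 75
```

View pics/w3c.png

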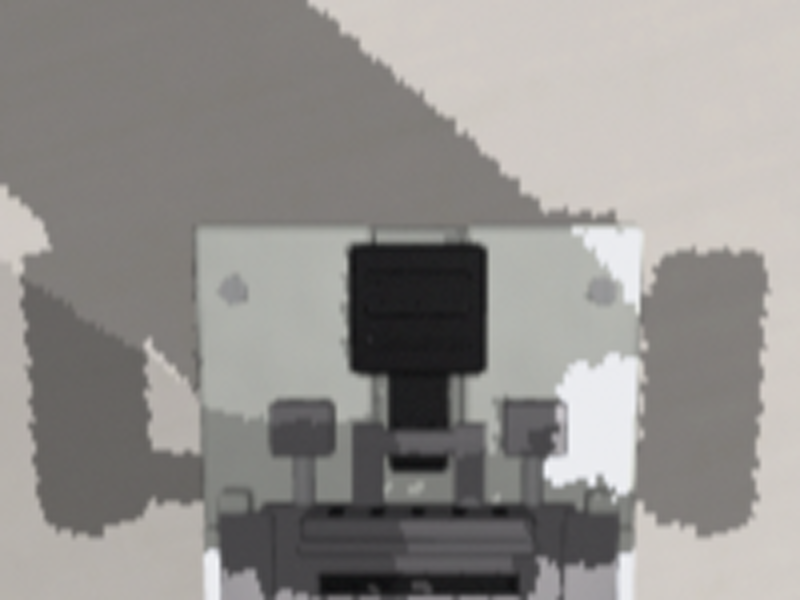

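The crop shows the tab pad with corners at about (349,244), (487,244), (485,372) and (351,372), so its centre is near (418,308). The box's front corners are at (195,227) and (643,227), and the rib spans columns 300–535 at rows 505–548. The wrist is well aligned with the box.

```bash
python3 - <<'E'
from h import *
from workcell import env
import json
from scipy.spatial.transform import Rotation as Ro
m=json.load(open("w3.json"));mt=env.camera_model("top")
f=lambda p:np.array(p)/4+[218,75]
# pad height from two views, and scale
c=f((418,308));print("tri pad",tri(m,c,mt,np.array([281.6,245.4])))
pad=[onz(m,f(p),.057) for p in((349,244),(487,244),(485,372),(351,372))]
print("pad w,l",np.linalg.norm(pad[0]-pad[1]),np.linalg.norm(pad[0]-pad[3]))
tab=np.mean(pad,0);print("tab",tab)
A,B=[onz(m,f(p),.045) for p in((195,227),(643,227))];print(A,B,"width",np.linalg.norm(A-B))
n=B-A;yaw=np.degrees(np.arctan2(-n[0],n[1]));print("yaw edge",yaw, "tri",-15.06)
rb=onz(m,f((418,518)),.069);print("rib top",rb,np.linalg.norm(onz(m,f((300,518)),.069)-onz(m,f((535,518)),.069)))
s=env.sense();q=s["ee_rot"];R=Ro.from_quat(q[[1,2,3,0]]).as_matrix();p=s["position"]
print("tool xaxis ang",np.degrees(np.arctan2(-R[1,0],-R[0,0])))
for n,X in(("tab",tab),("rib",rb),("mid",(A+B)/2)): print(n,(R.T@(X-p)).round(4))
E
```

```text
tri pad (array([0.5000416 , 0.1795816 , 0.04187861]), np.float64(0.0018938148098675404))
pad w,l 0.029326069930159758 0.02681453637053173
tab [0.4991818 0.1805452 0.057    ]
[0.46993935 0.13759887 0.045     ] [0.49543716 0.23266166 0.045     ] width 0.09842292142791319
yaw edge -15.014512097630035 tri -15.06
rib top [0.54109074 0.16931346 0.069     ] 0.05038548285676109
tool xaxis ang -14.927752558451534
tab [ 0.0546 -0.0024  0.2007]
rib [ 0.0113 -0.0024  0.1886]
mid [ 0.0718 -0.0022  0.2127]
```

Converted, 0.165 m / 0.75 = 0.22, 0.055 m / 0.75 = 0.0733.

drive_tool:
  targets:
    - [0.0667, -0.0027, 0, 0, 0, 0, 1]
    - [0.0733, -0.0027, 0.06, 0, 0, 0, 1]
    - [0.0733, -0.0027, 0.12, 0, 0, 0, 1]
    - [0.0733, -0.0027, 0.18, 0, 0, 0, 1]
    - [0.0733, -0.0027, 0.22, 0, 0, 0, 1]

```text
time: 2.9
position: [0.4984, 0.1809, 0.0909]
ee_rot: [-0.001, 0.13, 0.992, -0.0]
wrist_force: [0.2, -0.7, 1.0]
grip_width: 0.006
grip_force: 0.0
```

Converted, 0.01 m / 0.75 = 0.0133, 0.006 m / 0.75 = 0.008.

drive_tool:
  targets:
    - [0, 0, 0.008, 0, 0, 0, 1]
    - [0, 0, 0.0133, 0, 0, 0, 1]
    - [0, 0, 0.0133, 0, 0, 0, 1]
    - [0, 0, 0.0133, 0, 0, 0, 1]

```text
time: 3.3
position: [0.5015, 0.1809, 0.0843]
ee_rot: [0.001, 0.131, 0.991, 0.001]
wrist_force: [0.6, 0.4, 1.2]
grip_width: 0.004
grip_force: 0.0
```

Converted, 0.009 m / 0.75 = 0.012, 0.006 m / 0.75 = 0.008.

drive_tool:
  targets:
    - [0, 0, 0.004, 0, 0, 0, 1]
    - [0, 0, 0.008, 0, 0, 0, 1]
    - [0, 0, 0.012, 0, 0, 0, 1]
    - [0, 0, 0.012, 0, 0, 0, 1]
    - [0, 0, 0.012, 0, 0, 0, 1]

```text
time: 3.8
position: [0.501, 0.1805, 0.0738]
ee_rot: [0.0, 0.131, 0.991, 0.0]
wrist_force: [0.3, -0.9, 1.4]
grip_width: 0.002
grip_force: 0.9
```

Converted, 0.004 m / 0.75 = 0.0053, 0.002 m / 0.75 = 0.0027.

drive_tool:
  targets:
    - [0, 0, 0.0027, 0, 0, 0, 1]
    - [0, 0, 0.0053, 0, 0, 0, 1]
    - [0, 0, 0.0053, 0, 0, 0, 1]

```text
time: 4.1
position: [0.5009, 0.1805, 0.0696]
ee_rot: [0.0, 0.131, 0.991, 0.0]
wrist_force: [1.0, -0.1, 4.2]
grip_width: 0.007
grip_force: 2.1
```

Converted, 0.003 m / 0.75 = 0.004, 0.0015 m / 0.75 = 0.002.

drive_tool:
  targets:
    - [0, 0, 0.002, 0, 0, 0, 1]
    - [0, 0, 0.004, 0, 0, 0, 1]
    - [0, 0, 0.004, 0, 0, 0, 1]
    - [0, 0, 0.004, 0, 0, 0, 1]

```text
time: 4.5
position: [0.5009, 0.1806, 0.068]
ee_rot: [0.001, 0.131, 0.991, 0.0]
wrist_force: [-0.5, -1.1, 16.7]
grip_width: 0.006
grip_force: 8.1
```

```bash
python3 - <<'E'
from h import *
from workcell import env
im=env.camera("top")[:,:,::-1];s=env.sense();print(s["position"],s["wrist_force"])
a=cv2.imread("pics/top0.png")[155:265,255:330];b=im[155:265,255:330]
cv2.imwrite("pics/t2.png",cv2.resize(np.hstack([a,b]),None,fx=5,fy=5,interpolation=cv2.INTER_CUBIC))
E
```

```text
[0.50083915 0.18058986 0.0679596 ] [-0.95755305 -0.09060095 16.29217327]
```

View pics/t2.png

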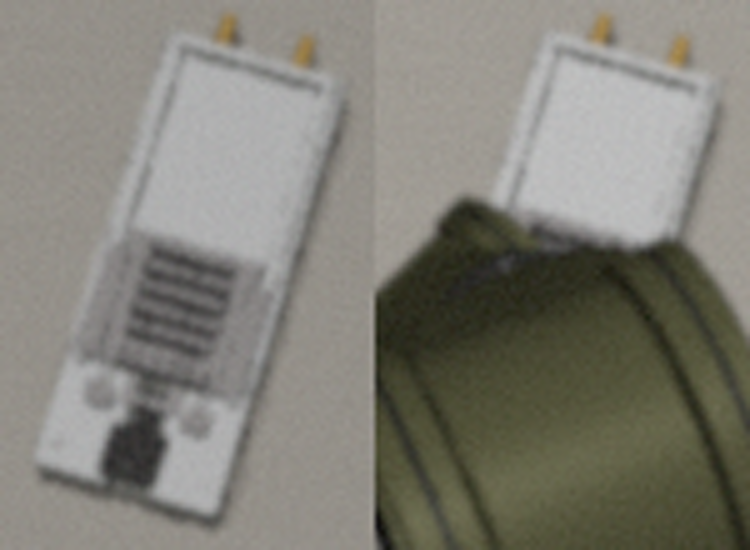

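The cover's far edge has jumped about 14 mm and the tab is at its stop, so step 1 is done. Next I'll lift, go behind the rib and push.

Converted, -0.038 m / 0.75 = -0.0507, -0.02 m / 0.75 = -0.0267.

drive_tool:
  targets:
    - [0, 0, -0.0133, 0, 0, 0, 1]
    - [0, 0, -0.0267, 0, 0, 0, 1]
    - [-0.0267, 0, -0.0267, 0, 0, 0, 1]
    - [-0.0507, 0, -0.0267, 0, 0, 0, 1]
    - [-0.0507, 0, -0.0267, 0, 0, 0, 1]

```text
time: 5.05
position: [0.539, 0.1692, 0.0867]
ee_rot: [0.001, 0.132, 0.991, -0.0]
wrist_force: [-0.2, 0.4, 0.3]
grip_width: 0.006
grip_force: 0.0
```

Converted, 0.009 m / 0.75 = 0.012, 0.007 m / 0.75 = 0.0093.

drive_tool:
  targets:
    - [0, 0, 0.004, 0, 0, 0, 1]
    - [0, 0, 0.0093, 0, 0, 0, 1]
    - [0, 0, 0.012, 0, 0, 0, 1]
    - [0, 0, 0.012, 0, 0, 0, 1]
    - [0, 0, 0.012, 0, 0, 0, 1]

```text
time: 5.55
position: [0.5368, 0.1708, 0.0776]
ee_rot: [-0.0, 0.13, 0.991, -0.0]
wrist_force: [-1.0, 0.2, -0.6]
grip_width: 0.007
grip_force: 0.0
```

Converted, -0.044 m / 0.75 = -0.0587, -0.034 m / 0.75 = -0.0453.

drive_tool:
  targets:
    - [-0.008, 0, 0, 0, 0, 0, 1]
    - [-0.0187, 0, 0, 0, 0, 0, 1]
    - [-0.032, 0, 0, 0, 0, 0, 1]
    - [-0.0453, 0, 0, 0, 0, 0, 1]
    - [-0.0587, 0, 0, 0, 0, 0, 1]

```text
time: 6.05
position: [0.5809, 0.1587, 0.0778]
ee_rot: [0.0, 0.131, 0.991, 0.0]
wrist_force: [-1.1, 1.0, 0.7]
grip_width: 0.006
grip_force: 0.4
```

Converted, -0.042 m / 0.75 = -0.056, -0.037 m / 0.75 = -0.0493.

drive_tool:
  targets:
    - [-0.0133, 0, 0, 0, 0, 0, 1]
    - [-0.0267, 0, 0, 0, 0, 0, 1]
    - [-0.04, 0, 0, 0, 0, 0, 1]
    - [-0.0493, 0, 0, 0, 0, 0, 1]
    - [-0.056, 0, 0, 0, 0, 0, 1]

```text
time: 6.55
position: [0.621, 0.1479, 0.0776]
ee_rot: [0.0, 0.131, 0.991, 0.0]
wrist_force: [-1.7, 0.2, -0.6]
grip_width: 0.009
grip_force: 0.4
```

Converted, -0.001 m / 0.75 = -0.0013.

drive_tool:
  targets:
    - [-0.0013, 0, 0, 0, 0, 0, 1]
    - [-0.0013, 0, 0, 0, 0, 0, 1]

```text
time: 6.75
position: [0.6214, 0.148, 0.0777]
ee_rot: [0.0, 0.131, 0.991, 0.0]
wrist_force: [-0.2, -0.2, 0.1]
grip_width: 0.007
grip_force: 0.0
```

Converted, -0.13 m / 0.75 = -0.1733, 0.12 m / 0.75 = 0.16.

drive_tool:
  targets:
    - [0.02, 0, 0, 0, 0, 0, 1]
    - [0.0267, 0, -0.0533, 0, 0, 0, 1]
    - [0.0533, 0, -0.1067, 0, 0, 0, 1]
    - [0.1067, 0, -0.1467, 0, 0, 0, 1]
    - [0.16, 0, -0.1733, 0, 0, 0, 1]

```text
time: 7.25
position: [0.505, 0.1798, 0.2099]
ee_rot: [0.001, 0.131, 0.991, 0.001]
wrist_force: [1.4, 1.1, -0.0]
grip_width: 0.005
grip_force: 0.0
```

Converted, 0.13 m / 0.75 = 0.1733, 0.09 m / 0.75 = 0.12.

drive_tool:
  targets:
    - [0.06, 0, -0.0133, 0, 0, 0, 1]
    - [0.12, 0, -0.0267, 0, 0, 0, 1]
    - [0.1733, 0, -0.04, 0, 0, 0, 1]
    - [0.1733, 0, -0.04, 0, 0, 0, 1]
    - [0.1733, 0, -0.04, 0, 0, 0, 1]

```text
time: 7.75
position: [0.3795, 0.2132, 0.2382]
ee_rot: [0.001, 0.13, 0.992, 0.0]
wrist_force: [0.5, -0.9, -1.0]
grip_width: 0.003
grip_force: 0.0
```

```bash
python3 - <<'E'
from h import *
from workcell import env
im=env.camera("top")[:,:,::-1];s=env.sense();print(s["position"],s["wrist_force"])
sc=env.camera("scene")[:,:,::-1]
o=np.zeros((550,790,3),np.uint8)
o[:,:375]=cv2.resize(im[155:265,255:330],None,fx=5,fy=5,interpolation=cv2.INTER_CUBIC)
o[:300,375:790]=cv2.resize(sc[185:260,250:355],None,fx=4,fy=4,interpolation=cv2.INTER_CUBIC)[:,:415]
o[305:545,375:695]=cv2.resize(im,(320,240))
cv2.imwrite("pics/t3.png",o)
m=env.camera_model("top");u=np.array([.9659,-.2588]);tab=np.array([.4992,.1805])
for x in(57,67.4,76):
  for e in(-36,36):
    P=tab+u*(.104+(x+e)/1000);q=proj(m,np.array([*P,.051]));print(x,e,((q-[255,155])*5).round(0))
E
```

```text
[0.38051947 0.21289585 0.23791881] [-0.15126889  0.17644053 -0.30911782]
57 -36 [199. 226.]
57 36 [239.  98.]
67.4 -36 [205. 207.]
67.4 36 [245.  80.]
76 -36 [210. 192.]
76 36 [249.  65.]
```

View pics/t3.png

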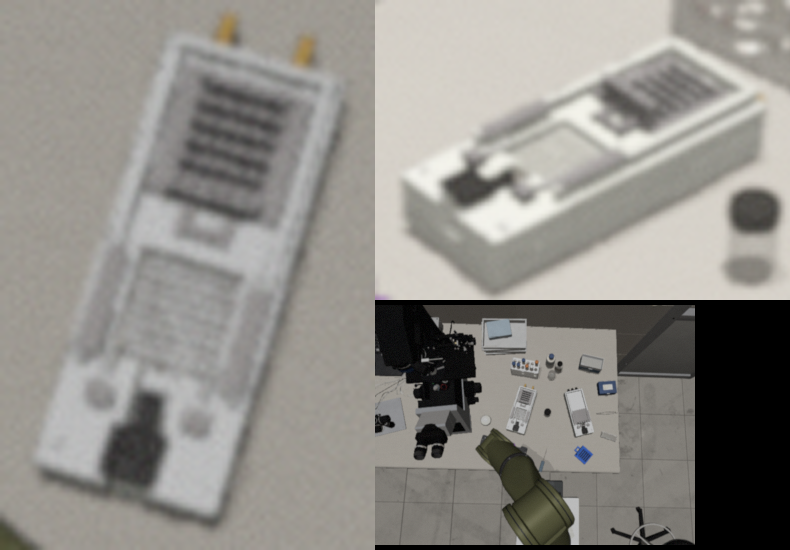

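The picture shows the cover flat on the deck with its plate spanning about (205,207) to (245,78), which matches x ≈ +67 mm. The tongue ends near row 240, above the opening that starts near row 255. The opening is fully clear, the tab is up, and the other things are in place.

```bash
python3 -c "
from workcell import env
print(env.finish_job())"
```

```text
the job is handed in; nothing more can be done
None
```

I've handed in the job: the louvred cover lies flat on the parking deck about 67 mm along the box, the filter opening is fully clear, the tab is back up, and the plain-cover box and bystanders look undisturbed in the last pictures; the judge returned no verdict.

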